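# Put the king and the knight away in the piece box

### The arm

A 7-joint arm with a two-finger parallel gripper is mounted at the origin on the work surface. World frame = base frame: x ahead of the robot, y to its left, z up, the work surface at z = 0. Lengths are in m, angles in rad, forces in N, time in s.
With the tool pointing down it reaches from about 0.425 to 0.925 m from the base axis. Payload 6.8 kg.
Tool frame: the origin (TCP) lies midway between the tips of the shut fingers; the grasp point (between the pads) lies 19 mm behind it; z points along the fingers, y is the direction in which the jaws open and shut (so a half turn about z gives the same grasp; the last joint's range is limited). The gripper opens to 85 mm and grips with 20 to 120 N. Pads are 22 mm wide; open, the fingers measure 114 mm over their backs; the gripper's body (76 mm by 85 mm) begins 54 mm behind the grasp point. The pads swing forward as they close: fully open they stand 13 mm farther back than shut.
Start: joints at [-1.209, 0.477, 0.022, 1.555, -0.011, 1.109, -0.083], TCP at [0.306, 0.602, 0.231] pointing down, gripper open.
Joint ranges: [-2.96, 2.96], [-0.34, 2.1], [-1.41, 1.46], [0.24, 2.44], [-1.37, 4.51], [0.17, 1.92], [-2.96, 2.96]. Speed limits (rad/s): [2.39, 2.39, 3.14, 3.14, 3.14, 3.14, 3.14].

### API

Orientations are given as a unit quaternion [w, x, y, z].
In Python, from station import * gives the robot as it stands. The module is installed in compiled form; this text tells all that it offers.
- The arm moves only by the tool jog_arm, never from a script. Its arguments are lists of equal length, an entry for each row: "dp": the shift along the tool's x, y, z in units of 25 mm (1.0 is 25 mm), a list of three; "angular": the turn, a rotation vector about the tool's x, y, z in units of 5 degrees (1.0 is 5 degrees), a list of three; "claw": the finger opening in mm, from 0 to 85.4. A call has exactly 5 rows; each row is the pose to reach, as a shift and turn from the pose commanded when the call began, along the tool's axes at that moment; what a row does not reach only later rows make up. A row lasts 1/10 s, in which the tool goes at most 50 mm and 8.59 degrees, less where a joint would pass 70% of its speed; a pose out of reach is approached as far as the arm can. A call with a gripper value outside its range is refused whole. The fingers move at their own pace and stop on an object; "grip_force" is the grip in N (left out, the last holds). Time passes only in rows, so rows that repeat a pose let the fingers close, or fill a call up. It gives the time, the measured TCP pose, the force and the opening at its end, in the units of the state.
- get_obs(): the state, without advancing time (a new reading comes with each control period).
- read_camera(name): name is "side" or "top"; returns a dict with "pixels" (420x560x3 uint8, blue, green, red), "camera_matrix" (3x3 intrinsics, pixels), "rvec" (rotation vector, rad) and "tvec" (3), from world to camera coordinates, as OpenCV has them. Camera axes: x right, y down, z forward; pixel columns grow to the right and rows downward; lengths in m; the calibration is good to about 2 mm. A picture is of the moment at which its call begins. There is no depth.
- hand_in(): hands the job in, once; it reports no verdict.
The state is a dict: "t": time; "q": joint angles; "joint_vel": joint speeds; "joint_torque": joint torques, N m; "eef_pos": TCP position; "tool_rot": TCP orientation; "contact_force": force on the tool from outside, world axes, zero at the start; "torque": the same for the moment, N m; "gripper_width": opening from 0.0 (shut) to 1.0 (fully open).
Only numpy, scipy, OpenCV 4.12 (cv2) and the standard library are available. Lean on these libraries where they do the work, as an engineer would, in place of code of your own. Each camera call takes 0.05 s, during which the arm holds its last target.

### The job

Put the white king and the black knight that is still out on the table into the open piece box: stand each upright on the floor of an empty cell of its own, set down rather than dropped. One cell already holds the other knight; leave that one standing in its cell.

Things in the scene. Friction and masses are not known exactly. Their poses are not given: they have to be found in the camera images.
- white_king: boxwood white king, 110 mm tall, the tallest piece and the only one topped by a cross (the pale queen, 84 mm, ends in a ball); round, foot 38 mm across, about 90 g. Above a 30 mm collar (at 48-52 mm) its head is a plain cylinder 25 mm across, 54 to 88 mm up: grip there at any yaw. Origin: centre of underside, z up. All loose pieces stand on the robot's right, 90 mm or more apart between centres.
- knight: ebonized black knight standing on the table among the loose pieces: horse's head on a round foot 38 mm across, 83 mm tall, about 60 g. Origin: centre of underside, z up; muzzle along its +x, reaching 26 mm out. Neck and head are a flat-sided slab 22 mm thick (y -11 to 11 mm), 20 to 72 mm up, over the origin: grip across y, about 58 mm up.
- boxed_knight: the other ebonized knight, same shape and size, already standing in one of the three cells of the piece box (which one varies), at any yaw. Origin: centre of underside, z up. It stays there.
- piece_box: rosewood box fixed to the table, 81 (x) by 231 mm (y); three cells in a row along its y, centres at y -75, 0, 75 mm, x 0; each 69 by 69 mm inside, floor 6 mm and wall tops 36 mm above the table, walls 6 mm thick. Lid folded back over the +x side (away from the robot), nearly level on a brass stay, rising to 59 mm. Origin: centre of underside, z up.
Things that resemble listed ones, but are neither listed nor needed, are in the scene too. Leave any red look-alike of the boxed_knight alone.

How it is judged:
At the end, for the whole second after the job is handed in: The white king and the knight each stand upright (within 10 degrees) and at rest on the floor (within 5 mm) of a cell, within 18 mm of the cell's centre in x and y, each in a cell of its own; the boxed knight likewise still stands in its own cell, within 30 mm of where it was (x of white_king in the frame of piece_box between -0.018 and 0.018 m and z of white_king in the frame of piece_box between 0.001 and 0.011 m and (y of white_king in the frame of piece_box between -0.093 and -0.057 m or y of white_king in the frame of piece_box between -0.018 and 0.018 m or y of white_king in the frame of piece_box between 0.057 and 0.093 m) and angle between each of white_king, knight, boxed_knight's own z axis and vertical below 0.175 rad and linear speed of each of white_king, knight, boxed_knight below 0.03 m/s and x of knight in the frame of piece_box between -0.018 and 0.018 m and z of knight in the frame of piece_box between 0.001 and 0.011 m and (y of knight in the frame of piece_box between -0.093 and -0.057 m or y of knight in the frame of piece_box between -0.018 and 0.018 m or y of knight in the frame of piece_box between 0.057 and 0.093 m) and x of boxed_knight in the frame of piece_box between -0.018 and 0.018 m and z of boxed_knight in the frame of piece_box between 0.001 and 0.011 m and (y of boxed_knight in the frame of piece_box between -0.093 and -0.057 m or y of boxed_knight in the frame of piece_box between -0.018 and 0.018 m or y of boxed_knight in the frame of piece_box between 0.057 and 0.093 m) and horizontal distance between white_king and knight above 0.04 m and horizontal distance between each of white_king, knight and boxed_knight above 0.04 m and distance of boxed_knight from where it was at the start of the episode below 0.03 m); the robot touches nothing.
It fails at once if the white king is dropped or knocked so that it moves faster than 0.6 m/s untouched by the fingers (a fall of about 2 cm) (linear speed of white_king above 0.6 m/s and contact force between the fingers and white_king below 0.01 N).
It fails at once if the knight is dropped or knocked so that it moves faster than 0.6 m/s untouched by the fingers (a fall of about 2 cm) (linear speed of knight above 0.6 m/s and contact force between the fingers and knight below 0.01 N).
It also fails if it takes over 56 s, if anything falls off the work surface, if the arm or the gripper's body presses on something with over 40 N, if the wrist force passes 120 N, or if a joint passes its speed limit or range.

## Working session

There is one attempt and no reset: what is moved stays moved. The work goes in short steps, Python scripts to look and compute and a tool call to move; the robot and the scene stay as the last step left them, time stands still between calls to the robot, and variables do not carry over. Pictures are saved under pics/ and viewed, and the job is handed in when it is done.

Besides the shell and the picture viewer there is one more tool, called after "Emit:" as a command line: name --argument value ..., lists and objects as JSON in quotes. jog_arm: Moves the arm, as the interface text tells. Its arguments: {"type":"object","properties":{"dp":{"type":"array","items":{"type":"array","items":{"type":"number"}}},"angular":{"type":"array","items":{"type":"array","items":{"type":"number"}}},"claw":{"type":"array","items":{"type":"number"}},"grip_force":{"type":"number"}},"required":["dp","angular","claw"]}

```bash
mkdir -p pics; cat > h.py <<'E'
from station import *
import numpy as np, cv2, pickle
def cam(n,save=None):
    c=read_camera(n)
    if save: cv2.imwrite(f'pics/{save}.png',c['pixels'])
    return c
def ray(c,u,v):
    R=cv2.Rodrigues(np.array(c['rvec'],float))[0]; t=np.array(c['tvec'],float).ravel()
    d=R.T@np.linalg.inv(np.array(c['camera_matrix']))@np.array([u,v,1.]); return -R.T@t,d
def onz(c,u,v,z):
    o,d=ray(c,u,v); return o+d*(z-o[2])/d[2]
def proj(c,p):
    return cv2.projectPoints(np.array(p,float).reshape(-1,3),np.array(c['rvec'],float),np.array(c['tvec'],float),np.array(c['camera_matrix'],float),None)[0].reshape(-1,2)
E
python3 - <<'E'
from h import *
for n in('side','top'):
    c=cam(n,n+'0'); pickle.dump(c,open(n+'0.pkl','wb')); o,_=ray(c,0,0); print(n,o,c['camera_matrix'])
s=get_obs(); print(s)
E
```

```text
side [ 0.08499982 -0.43682049  0.72271318] [[471.30256622   0.         288.73880374]
 [  0.         471.30256622 204.46817802]
 [  0.           0.           1.        ]]
top [ 0.4271023  -0.00669196  1.0171708 ] [[440.9412225    0.         280.66585307]
 [  0.         440.9412225  203.93166536]
 [  0.           0.           1.        ]]
{'t': 0.1, 'q': array([-1.20912847,  0.4777538 ,  0.02233577,  1.55634279, -0.01150969,
        1.10929698, -0.08309859]), 'joint_vel': array([ 0.00052845, -0.00112569,  0.00143733, -0.00161871,  0.00016398,
        0.00119039,  0.00042064]), 'joint_torque': array([ 4.70986037e-03, -5.97752559e+01,  1.61389042e+00, -2.81952864e+01,
        1.28735224e-02,  5.09095189e-03, -7.20735045e-06]), 'eef_pos': array([0.30532126, 0.60140393, 0.23040255]), 'tool_rot': array([-1.40283420e-04,  2.32718678e-01,  9.72543735e-01, -8.24640287e-04]), 'contact_force': array([-0.02033369,  0.48644047, -0.02349393]), 'torque': array([ 0.01753545,  0.00205136, -0.01825139]), 'gripper_width': 0.9975375047424891}
```

View pics/side0.png

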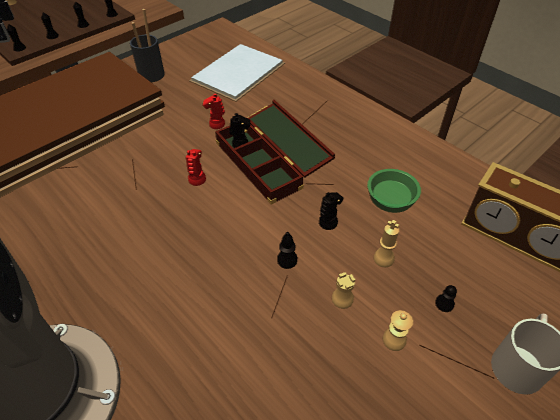

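View pics/top0.png

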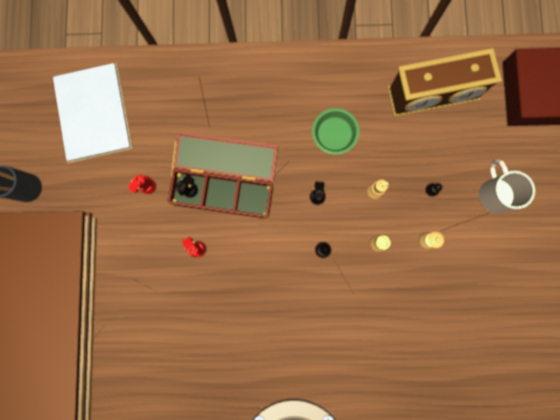

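The king candidates, in side-view pixels, are three pale pieces: (390,230), a crown-like one at (345,285) and a ball-topped one at (400,320). The black candidates on the table are (330,208), (287,250) and (448,297). The horse-headed one is (330,208), and the red knights are excluded. I'll confirm with one enlarged crop.

```bash
python3 - <<'E'
from h import *
s=pickle.load(open('side0.pkl','rb'))['pixels'];t=pickle.load(open('top0.pkl','rb'))['pixels']
a=cv2.resize(s[180:360,270:470],(600,540),interpolation=cv2.INTER_CUBIC)
cv2.imwrite('pics/c1.png',a)
b=cv2.resize(t[125:265,160:460],(800,373),interpolation=cv2.INTER_CUBIC); b=cv2.convertScaleAbs(b,alpha=1.6,beta=20)
cv2.imwrite('pics/c2.png',b)
E
```

```text
(no output)
```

View pics/c1.png

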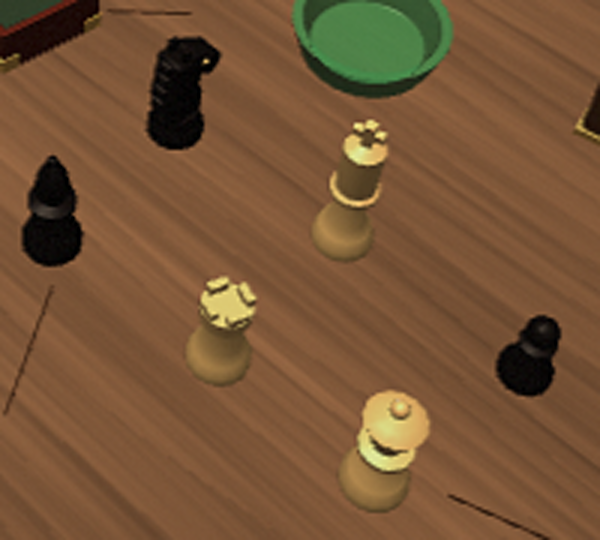

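View pics/c2.png

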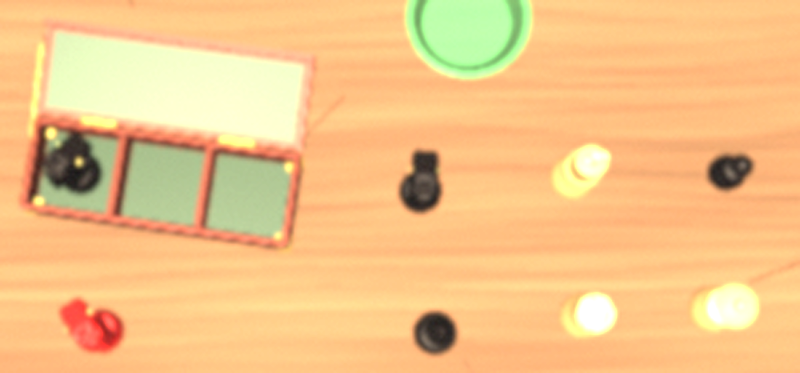

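King confirmed: the cross-topped piece at crop (365,180). The knight is at crop (180,95), with its muzzle pointing along world +x. The boxed knight is in the left cell, so the middle and right cells are empty. Next I'll measure everything.

```bash
python3 - <<'E'
from h import *
S=pickle.load(open('side0.pkl','rb'));T=pickle.load(open('top0.pkl','rb'))
def tri(a,b):
    o1,d1=ray(S,*a);o2,d2=ray(T,*b);d1/=np.linalg.norm(d1);d2/=np.linalg.norm(d2)
    s=np.linalg.lstsq(np.c_[d1,-d2],o2-o1,rcond=None)[0];p=o1+s[0]*d1;q=o2+s[1]*d2
    return (p+q)/2,np.linalg.norm(p-q)
print('king head',tri((391.7,229.3),(382.4,185)), onz(S,391.7,229.3,.088),onz(T,382.4,185,.088))
print('king foot top',onz(T,160+571*.375,125+182*.375,.005))
# knight masks
t=T['pixels'];s=S['pixels']
m=(t.max(2)<50).astype(np.uint8); m[:, :295]=0;m[:,345:]=0;m[:170]=0;m[220:]=0
x,y,w,h=cv2.boundingRect(m);print('kn top',x,y,w,h)
m2=(s.max(2)<45).astype(np.uint8);m2[:,:312]=0;m2[:,350:]=0;m2[:185]=0;m2[235:]=0
x,y,w,h=cv2.boundingRect(m2);print('kn side',x,y,w,h)
cv2.imwrite('pics/k1.png',np.hstack([cv2.resize(cv2.convertScaleAbs(t[170:220,295:345],alpha=2.5,beta=10),(400,400),interpolation=cv2.INTER_CUBIC),cv2.resize(cv2.convertScaleAbs(s[185:235,305:355],alpha=2.5,beta=10),(400,400),interpolation=cv2.INTER_CUBIC)]))
cv2.imwrite('pics/b1.png',cv2.resize(cv2.convertScaleAbs(t[130:220,160:285],alpha=1.8,beta=10),(800,576),interpolation=cv2.INTER_CUBIC))
cv2.imwrite('pics/b2.png',cv2.resize(cv2.convertScaleAbs(s[95:205,205:340],alpha=1.8,beta=10),(736,600),interpolation=cv2.INTER_CUBIC))
E
```

```text
king head (array([ 0.57288673, -0.19772936,  0.08801589]), np.float64(0.002000569875015356)) [ 0.57203707 -0.19711838  0.088     ] [ 0.57359867 -0.19848364  0.088     ]
king foot top [ 0.56787008 -0.19580933  0.005     ]
kn top 311 183 14 21
kn side 319 193 24 37
```

View pics/k1.png

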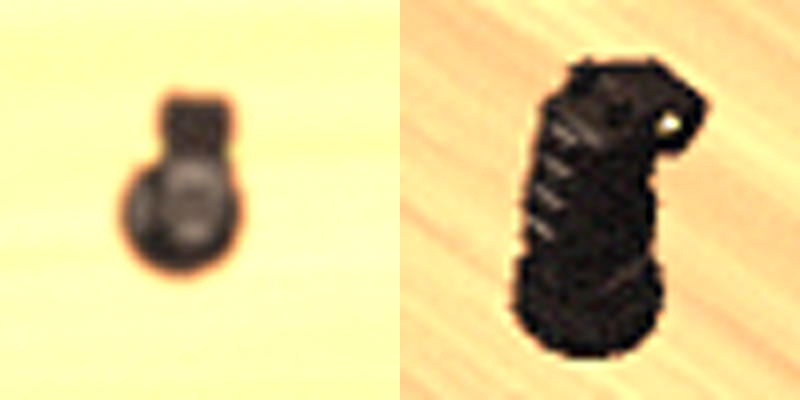

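View pics/b1.png

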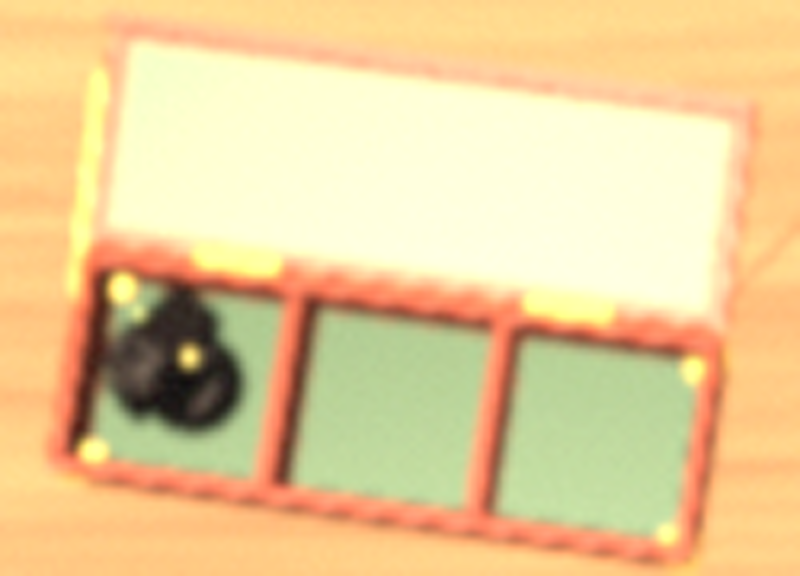

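View pics/b2.png

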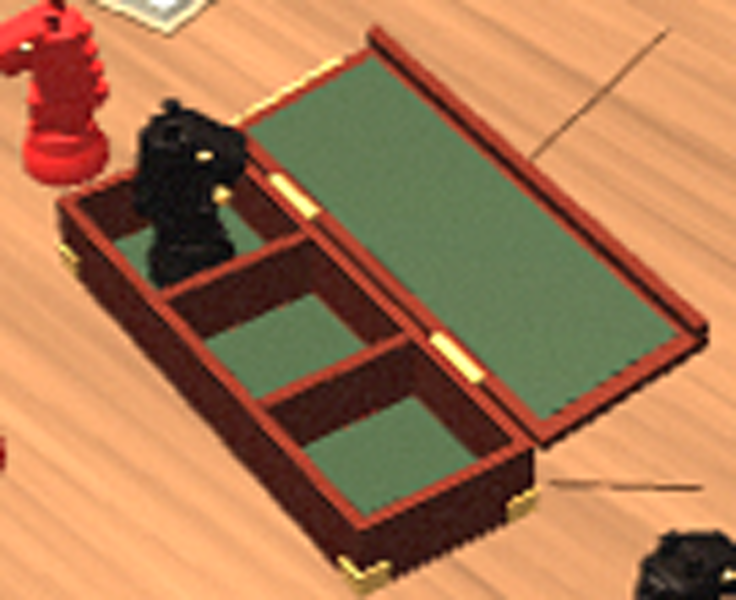

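```bash
python3 - <<'E'
from h import *
S=pickle.load(open('side0.pkl','rb'));T=pickle.load(open('top0.pkl','rb'))
k=6.4
top=[onz(T,160+(u+.5)/k-.5,130+(v+.5)/k-.5,.036)[:2] for u,v in((50,465),(690,562),(720,335),(92,250))]
k=736/135
sd=[onz(S,205+(u+.5)/k-.5,95+(v+.5)/k-.5,.036)[:2] for u,v in((60,202),(362,527),(534,447))]
print(np.round(top,4),'\n',np.round(sd,4))
# fit rigid: model corners (x,y): FL(-.0405,.1155) FR(-.0405,-.1155) BR(.0405,-.1155) BL
M=np.array([[-.0405,.1155],[-.0405,-.1155],[.0405,-.1155],[.0405,.1155]])
for P in(np.array(top),np.array(sd),np.array(top+sd)):
    Q=np.vstack([M,M[:3]]) if len(P)==7 else M[:len(P)]
    q=Q-Q.mean(0);p=P-P.mean(0);a=np.arctan2((q[:,0]*p[:,1]-q[:,1]*p[:,0]).sum(),(q*p).sum())
    R=np.array([[np.cos(a),-np.sin(a)],[np.sin(a),np.cos(a)]]);c=P.mean(0)-R@Q.mean(0)
    print('box',c,a,'res',np.round(np.abs(P-(Q@R.T+c)).max(),4),'mid/right',c,c+R@[0,-.075])
# divider check: green mask cell centres onto floor
for (u,v) in((392,405),(600,432)): print('cell',onz(T,160+u/6.4,130+v/6.4,.006))
# side foot centres: knight foot ellipse: width center ~ (590,295)/8 in crop ; king
f=lambda u,v:(305+(u-400+.5)/8-.5,185+(v+.5)/8-.5)
print('kn foot side bottom-edge center',onz(S,*f(588,312),.0),'left/right',onz(S,*f(514,300),.005),onz(S,*f(664,300),.005))
g=lambda u,v:(295+(u+.5)/8-.5,170+(v+.5)/8-.5)
print('kn foot top',onz(T,*g(181,215),.01),'front top muzzle',onz(T,*g(197,97),.06),'neck',onz(T,*g(197,200),.075))
for yaw in [-.1,0,.1]: pass
print('king foot side',onz(S,270+343/3,180+236/3,.005))
E
```

```text
[[0.5531 0.2752]
 [0.5142 0.0495]
 [0.5943 0.0378]
 [0.6299 0.2611]] 
 [[0.5496 0.2731]
 [0.5147 0.0502]
 [0.5901 0.036 ]]
box [0.57287426 0.15589245] -0.16426895128310043 res 0.0025 mid/right [0.57287426 0.15589245] [0.56060942 0.08190209]
box [0.57107501 0.15556145] -0.16342908529485503 res 0.003 mid/right [0.57107501 0.15556145] [0.55887232 0.08156081]
box [0.57212574 0.15573821] -0.16490248368665775 res 0.0032 mid/right [0.57212574 0.15573821] [0.55981403 0.08175563]
cell [0.575272   0.15785179 0.006     ]
cell [0.56376375 0.08221571 0.006     ]
kn foot side bottom-edge center [ 0.55958194 -0.06737667  0.        ] left/right [ 0.54587358 -0.05468056  0.005     ] [ 0.5727369  -0.08030706  0.005     ]
kn foot top [ 0.56257998 -0.0643653   0.01      ] front top muzzle [ 0.58840918 -0.06676907  0.06      ] neck [ 0.55781602 -0.0650496   0.075     ]
king foot side [ 0.56991309 -0.19944609  0.005     ]
```

```bash
cat >> h.py <<'E'
from scipy.spatial.transform import Rotation as Ro
def go(x,y,z,jaw_deg=None):
    """units for jog to TCP target; jaw_deg=world angle of tool y; tool vertical"""
    s=get_obs();w,a,b,c=s['tool_rot'];R=Ro.from_quat([a,b,c,w])
    d=R.inv().apply(np.array([x,y,z])-s['eef_pos'])/.025
    M=R.as_matrix();cur=np.degrees(np.arctan2(M[1,1],M[0,1]))
    an=np.zeros(3)
    if jaw_deg is not None:
        j=np.radians(jaw_deg);ya=np.array([np.cos(j),np.sin(j),0]);za=np.array([0,0,-1.]);G=np.c_[np.cross(ya,za),ya,za]
        an=np.degrees((R.inv()*Ro.from_matrix(G)).as_rotvec())/5
    print('t',round(s['t'],2),'tcp',np.round(s['eef_pos'],4),'jaw',round(cur,2),'tilt',np.round(M[:,2],3),'grip',round(s['gripper_width'],3),'F',np.round(s['contact_force'],1))
    print('dp',np.round(d,2),'ang',np.round(an,2))
E
python3 -c "
from h import *
go(.561,-.066,.2,88)
S=pickle.load(open('top0.pkl','rb'));print(onz(S,318,150,.06)-onz(S,318,190,.06))"
```

```text
t 0.1 tcp [0.3053 0.6014 0.2304] jaw 63.09 tilt [-0.001 -0.002 -1.   ] grip 0.998 F [-0.   0.5 -0. ]
dp [-21.2  -19.17   1.25] ang [-0.02 -0.   -4.98]
[ 0.08946201 -0.00245172  0.        ]
```

Emit:
jog_arm --dp '[[-1.4,-1.28,0],[-2.8,-2.56,0],[-4.2,-3.84,0],[-5.6,-5.12,0],[-7,-6.4,0]]' --angular '[[0,0,-1],[0,0,-2],[0,0,-3],[0,0,-4],[0,0,-5]]' --claw '[70,70,70,70,70]' --grip_force 30

```text
t: 0.6
eef_pos: [0.3894, 0.3779, 0.231]
tool_rot: [-0.0, 0.015, 1.0, -0.0]
contact_force: [1.0, 0.9, -0.4]
gripper_width: 0.817
```

```bash
python3 -c "
from h import *
go(.561,-.066,.2,88)"
```

```text
t 0.6 tcp [0.3894 0.3779 0.231 ] jaw 88.29 tilt [-0. -0. -1.] grip 0.817 F [ 1.   0.9 -0.4]
dp [ -7.39 -17.54   1.25] ang [-0.01 -0.    0.06]
```

Emit:
jog_arm --dp '[[-0.7,-1.75,0],[-1.4,-3.5,0],[-2.2,-5.2,0],[-3,-7,0],[-3.7,-8.7,0]]' --angular '[[0,0,0],[0,0,0],[0,0,0],[0,0,0],[0,0,0]]' --claw '[60,60,60,60,60]'

```text
t: 1.1
eef_pos: [0.4747, 0.1572, 0.2312]
tool_rot: [-0.0, 0.017, 1.0, -0.0]
contact_force: [1.3, 0.5, 0.2]
gripper_width: 0.705
```

Emit:
jog_arm --dp '[[-0.7,-1.7,0],[-1.4,-3.4,0],[-2.2,-5.2,0],[-3,-7,0],[-3.4,-8.2,0]]' --angular '[[0,0,0],[0,0,0],[0,0,0],[0,0,0],[0,0,0]]' --claw '[60,60,60,60,60]'

```text
t: 1.6
eef_pos: [0.553, -0.0523, 0.2312]
tool_rot: [0.0, 0.018, 1.0, -0.001]
contact_force: [-0.9, -0.7, 0.3]
gripper_width: 0.707
```

```bash
python3 -c "
from h import *
go(.561,-.066,.12,88.3)"
```

```text
t 1.6 tcp [ 0.553  -0.0523  0.2312] jaw 87.89 tilt [ 0.    -0.001 -1.   ] grip 0.707 F [-0.9 -0.7  0.3]
dp [-0.34 -0.53  4.45] ang [-0.01  0.   -0.08]
```

Emit:
jog_arm --dp '[[-0.2,-0.3,1],[-0.3,-0.5,2],[-0.3,-0.5,3.2],[-0.3,-0.5,4.2],[-0.3,-0.5,4.2]]' --angular '[[0,0,0],[0,0,0],[0,0,0],[0,0,0],[0,0,0]]' --claw '[60,60,60,60,60]'

```text
t: 2.1
eef_pos: [0.5566, -0.0607, 0.1229]
tool_rot: [-0.004, 0.017, 1.0, -0.0]
contact_force: [-1.3, -0.1, -0.4]
gripper_width: 0.702
```

```bash
python3 -c "
from h import *
go(.561,-.066,.039,88.3)
s=cam('side','s1');t=cam('top','t1')
p=s['pixels'][120:270,250:430];q=t['pixels'][130:250,250:390]
cv2.imwrite('pics/m1.png',np.hstack([cv2.resize(p,(400,333)),cv2.resize(q,(388,333))]))
print(proj(s,get_obs()['eef_pos']))
"
```

```text
t 2.1 tcp [ 0.5566 -0.0607  0.1229] jaw 88.09 tilt [-0.007 -0.    -1.   ] grip 0.702 F [-1.3 -0.1 -0.4]
dp [-0.21 -0.2   3.35] ang [-0.   -0.08 -0.04]
[[330.33763369 176.7846047 ]]
```

View pics/m1.png

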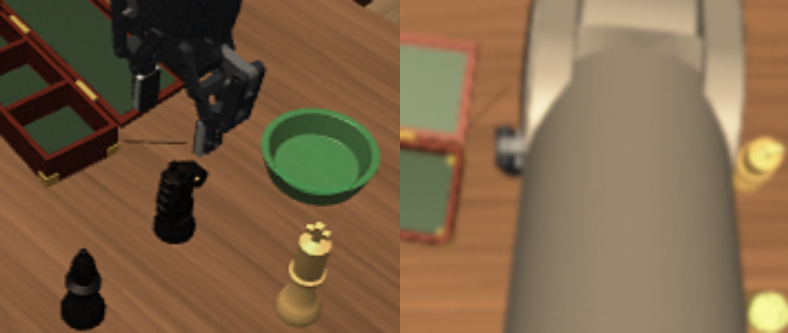

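The crop shows the open jaws straddling the knight (180,200) from above, clear of the bowl and the king. I'll descend.

Emit:
jog_arm --dp '[[-0.1,-0.1,0],[-0.15,-0.15,0],[-0.15,-0.15,0.4],[-0.15,-0.15,0.8],[-0.15,-0.15,0.8]]' --angular '[[0,0,0],[0,0,0],[0,0,0],[0,0,0],[0,0,0]]' --claw '[60,60,60,60,60]'

```text
t: 2.7
eef_pos: [0.5618, -0.0646, 0.1046]
tool_rot: [-0.002, 0.017, 1.0, 0.0]
contact_force: [0.0, -0.6, -0.9]
gripper_width: 0.705
```

```bash
python3 -c "
from h import *
go(.561,-.066,.039,88.3)"
```

```text
t 2.7 tcp [ 0.5618 -0.0646  0.1046] jaw 88.1 tilt [-0.003  0.    -1.   ] grip 0.705 F [ 0.  -0.6 -0.9]
dp [ 0.02 -0.06  2.62] ang [ 0.   -0.04 -0.04]
```

Emit:
jog_arm --dp '[[0,-0.05,0.6],[0,-0.05,1.2],[0,-0.05,1.8],[0,-0.05,2.4],[0,-0.05,2.55]]' --angular '[[0,0,0],[0,0,0],[0,0,0],[0,0,0],[0,0,0]]' --claw '[60,60,60,60,60]'

```text
t: 3.2
eef_pos: [0.5615, -0.0659, 0.04]
tool_rot: [-0.002, 0.017, 1.0, -0.0]
contact_force: [-0.7, -0.2, 0.7]
gripper_width: 0.701
```

Emit:
jog_arm --dp '[[0,0,0],[0,0,0],[0,0,0],[0,0,0],[0,0,0]]' --angular '[[0,0,0],[0,0,0],[0,0,0],[0,0,0],[0,0,0]]' --claw '[50,40,32,26,22]'

```text
t: 3.7
eef_pos: [0.5634, -0.066, 0.043]
tool_rot: [0.0, 0.017, 1.0, 0.0]
contact_force: [-0.8, 0.4, 0.8]
gripper_width: 0.264
```

Emit:
jog_arm --dp '[[0,0,0],[0,0,0],[0,0,0],[0,0,0],[0,0,0]]' --angular '[[0,0,0],[0,0,0],[0,0,0],[0,0,0],[0,0,0]]' --claw '[18,15,12,12,12]'

```text
t: 4.2
eef_pos: [0.5635, -0.066, 0.0431]
tool_rot: [0.0, 0.017, 1.0, 0.0]
contact_force: [-1.7, 1.2, 5.7]
gripper_width: 0.254
```

```bash
python3 -c "
from h import *
go(.561,-.066,.039,88.3)
s=cam('side','s2')
cv2.imwrite('pics/m2.png',cv2.resize(s['pixels'][120:270,250:430],(720,600)))
"
```

```text
t 4.2 tcp [ 0.5635 -0.066   0.0431] jaw 88.08 tilt [ 0.001  0.    -1.   ] grip 0.254 F [-1.7  1.2  5.7]
dp [ 0.1  -0.    0.16] ang [ 0.    0.01 -0.04]
```

View pics/m2.png

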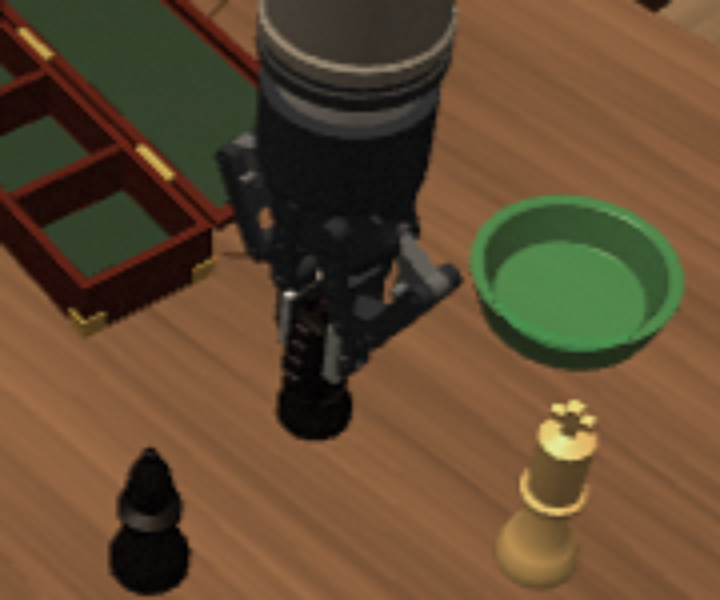

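Width is about 21.7 mm, which matches the slab, so the knight is gripped. I'll lift it.

Emit:
jog_arm --dp '[[0,0,-0.3],[0,0,-0.9],[0,0,-1.6],[0,0,-2.4],[0,0,-3.2]]' --angular '[[0,0,0],[0,0,0],[0,0,0],[0,0,0],[0,0,0]]' --claw '[12,12,12,12,12]' --grip_force 40

```text
t: 4.75
eef_pos: [0.563, -0.0662, 0.1242]
tool_rot: [0.0, 0.017, 1.0, -0.0]
contact_force: [0.1, 0.3, -0.8]
gripper_width: 0.254
```

Emit:
jog_arm --dp '[[0,0.4,-0.4],[-0.1,1.2,-0.6],[-0.2,2.1,-0.6],[-0.2,3,-0.6],[-0.3,3.8,-0.6]]' --angular '[[0,0,0],[0,0,0],[0,0,0],[0,0,0],[0,0,0]]' --claw '[12,12,12,12,12]'

```text
t: 5.25
eef_pos: [0.5733, 0.0308, 0.1378]
tool_rot: [-0.0, 0.016, 1.0, 0.0]
contact_force: [1.0, 0.8, -0.6]
gripper_width: 0.249
```

Emit:
jog_arm --dp '[[0,1,0],[-0.1,2,0],[-0.2,3,0],[-0.2,3.8,0],[-0.2,4.4,0]]' --angular '[[0,0,0],[0,0,0],[0,0,0],[0,0,0],[0,0,0]]' --claw '[12,12,12,12,12]'

```text
t: 5.75
eef_pos: [0.5819, 0.141, 0.1376]
tool_rot: [-0.0, 0.016, 1.0, 0.0]
contact_force: [-0.0, -0.0, -1.3]
gripper_width: 0.25
```

```bash
python3 -c "
from h import *
go(.574,.156,.11,88)"
```

```text
t 5.75 tcp [0.5819 0.141  0.1376] jaw 88.21 tilt [-0.     0.001 -1.   ] grip 0.25 F [-0.  -0.  -1.3]
dp [0.33 0.59 1.11] ang [ 0.01 -0.    0.04]
```

Emit:
jog_arm --dp '[[0.2,0.3,0.2],[0.33,0.55,0.5],[0.33,0.55,0.8],[0.33,0.55,0.9],[0.33,0.55,0.9]]' --angular '[[0,0,0],[0,0,0],[0,0,0],[0,0,0],[0,0,0]]' --claw '[12,12,12,12,12]'

```text
t: 6.25
eef_pos: [0.5743, 0.151, 0.1143]
tool_rot: [-0.001, 0.018, 1.0, -0.001]
contact_force: [-0.4, -0.5, -0.0]
gripper_width: 0.252
```

```bash
python3 -c "
from h import *
go(.574,.156,.05,88)
s=cam('side','s3')
cv2.imwrite('pics/m3.png',cv2.resize(s['pixels'][60:210,190:370],(720,600)))
"
```

```text
t 6.25 tcp [0.5743 0.151  0.1143] jaw 87.99 tilt [-0.001 -0.001 -1.   ] grip 0.252 F [-0.4 -0.5 -0. ]
dp [0.02 0.2  2.57] ang [-0.01 -0.01 -0.  ]
```

View pics/m3.png

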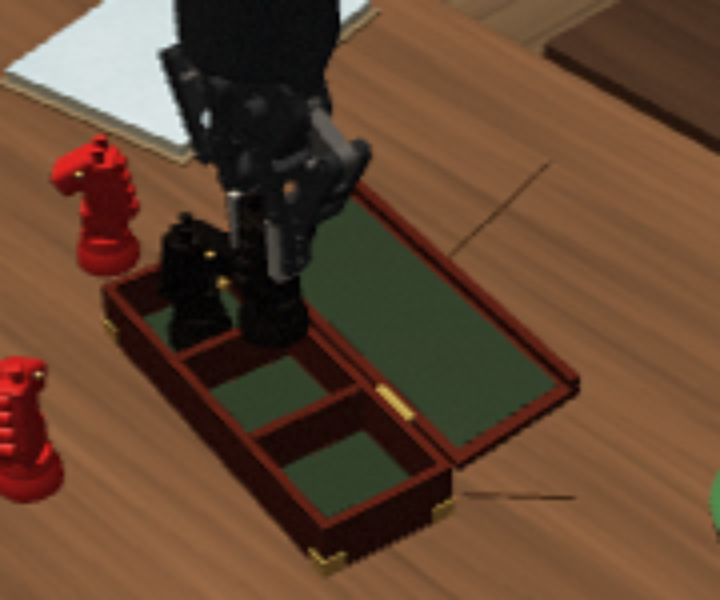

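The crop shows the knight held at (275,310), above and behind the middle cell. I'll check the foot by casting a ray, then lower.

```bash
python3 -c "
from h import *
s=cam('side')
print(onz(s,190+275/4,60+325/4,.071))
go(.574,.156,.05,88)"
```

```text
[0.57223901 0.14972266 0.071     ]
t 6.35 tcp [0.5749 0.1515 0.1151] jaw 88.0 tilt [ 0. -0. -1.] grip 0.251 F [-0.1  0.5 -1. ]
dp [0.04 0.18 2.6 ] ang [-0.  0.  0.]
```

Emit:
jog_arm --dp '[[0,0.1,0.2],[0,0.2,0.6],[0,0.2,1],[0,0.2,1.4],[0,0.2,1.7]]' --angular '[[0,0,0],[0,0,0],[0,0,0],[0,0,0],[0,0,0]]' --claw '[12,12,12,12,12]'

```text
t: 6.85
eef_pos: [0.5742, 0.1572, 0.0711]
tool_rot: [-0.001, 0.017, 1.0, -0.0]
contact_force: [0.1, -0.2, -0.1]
gripper_width: 0.254
```

```bash
python3 -c "
from h import *
go(.574,.156,.049,88)"
```

```text
t 6.85 tcp [0.5742 0.1572 0.0711] jaw 88.09 tilt [-0.001 -0.001 -1.   ] grip 0.254 F [ 0.1 -0.2 -0.1]
dp [ 0.01 -0.05  0.88] ang [-0.01 -0.02  0.02]
```

Emit:
jog_arm --dp '[[0,-0.05,0.3],[0,-0.05,0.55],[0,-0.05,0.72],[0,-0.05,0.8],[0,-0.05,0.85]]' --angular '[[0,0,0],[0,0,0],[0,0,0],[0,0,0],[0,0,0]]' --claw '[12,12,12,12,12]'

```text
t: 7.35
eef_pos: [0.5749, 0.1562, 0.0513]
tool_rot: [0.0, 0.017, 1.0, 0.0]
contact_force: [-0.3, -0.0, -0.9]
gripper_width: 0.253
```

Emit:
jog_arm --dp '[[0,0,0],[0,0,0.02],[0,0,0.04],[0,0,0.06],[0,0,0.06]]' --angular '[[0,0,0],[0,0,0],[0,0,0],[0,0,0],[0,0,0]]' --claw '[12,12,12,12,12]'

```text
t: 7.85
eef_pos: [0.5748, 0.1562, 0.0498]
tool_rot: [0.0, 0.017, 1.0, 0.0]
contact_force: [-0.2, -1.0, -0.3]
gripper_width: 0.25
```

```bash
python3 -c "
from h import *
go(.574,.156,.049,88)
s=cam('side','s4')
cv2.imwrite('pics/m4.png',cv2.resize(s['pixels'][60:210,190:370],(720,600)))
"
```

```text
t 7.85 tcp [0.5748 0.1562 0.0498] jaw 88.08 tilt [ 0.  0. -1.] grip 0.25 F [-0.2 -1.  -0.3]
dp [ 0.03 -0.01  0.03] ang [0.   0.   0.02]
```

View pics/m4.png

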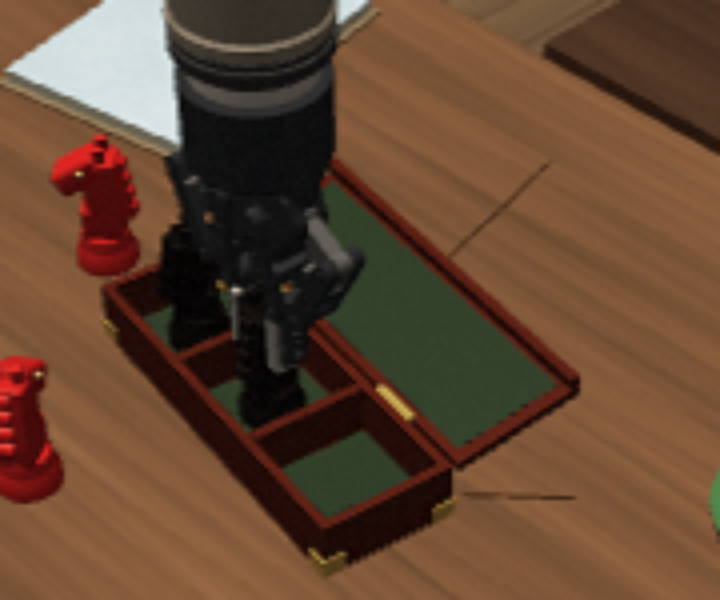

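Emit:
jog_arm --dp '[[0,0,0.02],[0,0,0.04],[0,0,0.06],[0,0,0.06],[0,0,0.06]]' --angular '[[0,0,0],[0,0,0],[0,0,0],[0,0,0],[0,0,0]]' --claw '[12,12,12,12,12]'

```text
t: 8.4
eef_pos: [0.5749, 0.1562, 0.0491]
tool_rot: [0.0, 0.017, 1.0, 0.0]
contact_force: [-0.7, 0.0, 7.6]
gripper_width: 0.25
```

```bash
python3 -c "
from h import *
go(.574,.156,.049,88)
s=cam('side');print(onz(s,190+270/4,60+408/4,.006))"
```

```text
t 8.4 tcp [0.5749 0.1562 0.0491] jaw 88.08 tilt [ 0.  0. -1.] grip 0.25 F [-0.7  0.   7.6]
dp [ 0.04 -0.01  0.  ] ang [0.   0.   0.02]
[0.57226379 0.15772767 0.006     ]
```

There is floor contact at 7.6 N, so I'll release gently and rise.

Emit:
jog_arm --dp '[[0,0,0],[0,0,0],[0,0,0],[0,0,0],[0,0,0]]' --angular '[[0,0,0],[0,0,0],[0,0,0],[0,0,0],[0,0,0]]' --claw '[24,28,32,36,40]'

```text
t: 8.95
eef_pos: [0.5748, 0.1562, 0.0482]
tool_rot: [-0.0, 0.017, 1.0, -0.0]
contact_force: [0.6, 0.3, 0.0]
gripper_width: 0.469
```

Emit:
jog_arm --dp '[[0,0,-0.1],[0,0,-0.4],[0,0,-1],[0,0,-1.8],[0,0,-2.6]]' --angular '[[0,0,0],[0,0,0],[0,0,0],[0,0,0],[0,0,0]]' --claw '[40,40,40,40,40]'

```text
t: 9.45
eef_pos: [0.575, 0.1562, 0.1152]
tool_rot: [0.0, 0.017, 1.0, 0.0]
contact_force: [-0.3, 0.4, -0.2]
gripper_width: 0.47
```

Emit:
jog_arm --dp '[[0,0,-1],[0,0,-2],[0,-0.4,-3],[0,-1.2,-3.6],[0,-2,-3.6]]' --angular '[[0,0,0],[0,0,0],[0,0,0],[0,0,0],[0,0,0]]' --claw '[40,40,40,50,60]'

```text
t: 9.95
eef_pos: [0.5746, 0.105, 0.2067]
tool_rot: [0.003, 0.017, 1.0, 0.001]
contact_force: [0.2, -0.5, 0.7]
gripper_width: 0.696
```

```bash
python3 -c "
from h import *
go(.571,-.198,.2,88)"
```

```text
t 9.95 tcp [0.5746 0.105  0.2067] jaw 88.09 tilt [ 0.005  0.001 -1.   ] grip 0.696 F [ 0.2 -0.5  0.7]
dp [ -0.26 -12.12   0.25] ang [0.02 0.06 0.02]
```

Emit:
jog_arm --dp '[[0,-1.8,0],[0,-3.6,0],[-0.1,-5.4,0],[-0.1,-7.2,0],[-0.1,-9,0]]' --angular '[[0,0,0],[0,0,0],[0,0,0],[0,0,0],[0,0,0]]' --claw '[60,60,60,60,60]'

```text
t: 10.45
eef_pos: [0.5671, -0.122, 0.204]
tool_rot: [0.0, 0.017, 1.0, -0.0]
contact_force: [0.9, 0.0, -0.6]
gripper_width: 0.704
```

Emit:
jog_arm --dp '[[0,-1.4,0],[0,-2.4,0],[0,-2.7,0],[0,-2.7,0],[0,-2.7,0]]' --angular '[[0,0,0],[0,0,0],[0,0,0],[0,0,0],[0,0,0]]' --claw '[60,60,60,60,60]'

```text
t: 10.95
eef_pos: [0.5658, -0.1848, 0.2033]
tool_rot: [-0.0, 0.016, 1.0, 0.001]
contact_force: [-0.2, 0.1, 0.3]
gripper_width: 0.704
```

```bash
python3 -c "
from h import *
go(.571,-.198,.055,88)
s=cam('side','s5');t=cam('top')
cv2.imwrite('pics/m5.png',s['pixels'])
cv2.imwrite('pics/m5t.png',cv2.resize(cv2.convertScaleAbs(t['pixels'][130:220,160:285],alpha=1.8,beta=10),(800,576),interpolation=cv2.INTER_CUBIC))
"
```

```text
t 10.95 tcp [ 0.5658 -0.1848  0.2033] jaw 88.15 tilt [-0.     0.001 -1.   ] grip 0.704 F [-0.2  0.1  0.3]
dp [-0.22 -0.53  5.93] ang [ 0.01 -0.    0.03]
```

View pics/m5.png

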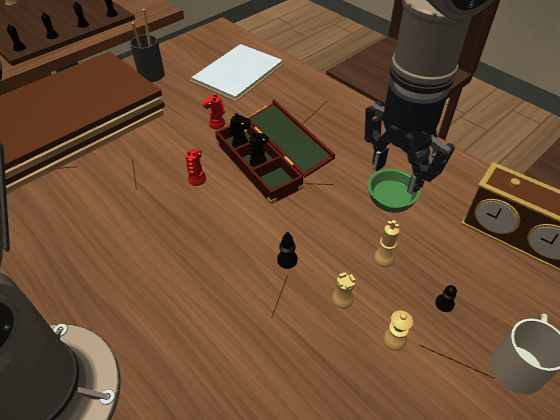

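View pics/m5t.png

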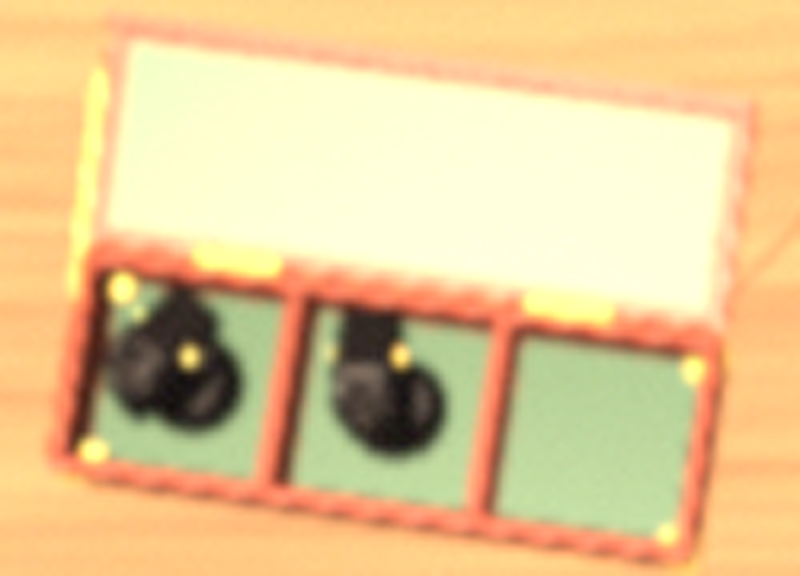

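The knight stands at crop (395,405), matching the middle cell's centre of (392,405), and the boxed knight hasn't moved. Now the king.

Emit:
jog_arm --dp '[[-0.2,-0.4,0],[-0.2,-0.5,0.4],[-0.2,-0.5,1],[-0.2,-0.5,1.4],[-0.2,-0.5,1.4]]' --angular '[[0,0,0],[0,0,0],[0,0,0],[0,0,0],[0,0,0]]' --claw '[60,60,60,60,60]'

```text
t: 11.55
eef_pos: [0.5688, -0.1981, 0.1656]
tool_rot: [-0.002, 0.017, 1.0, 0.001]
contact_force: [0.1, -0.0, -0.1]
gripper_width: 0.701
```

```bash
python3 -c "
from h import *
go(.571,-.198,.055,88)
s=cam('side','s6');
cv2.imwrite('pics/m6.png',cv2.resize(s['pixels'][120:300,300:516],(720,600)))
"
```

```text
t 11.55 tcp [ 0.5688 -0.1981  0.1656] jaw 88.1 tilt [-0.005  0.001 -1.   ] grip 0.701 F [ 0.1 -0.  -0.1]
dp [-0.11  0.    4.42] ang [ 0.01 -0.05  0.02]
```

View pics/m6.png

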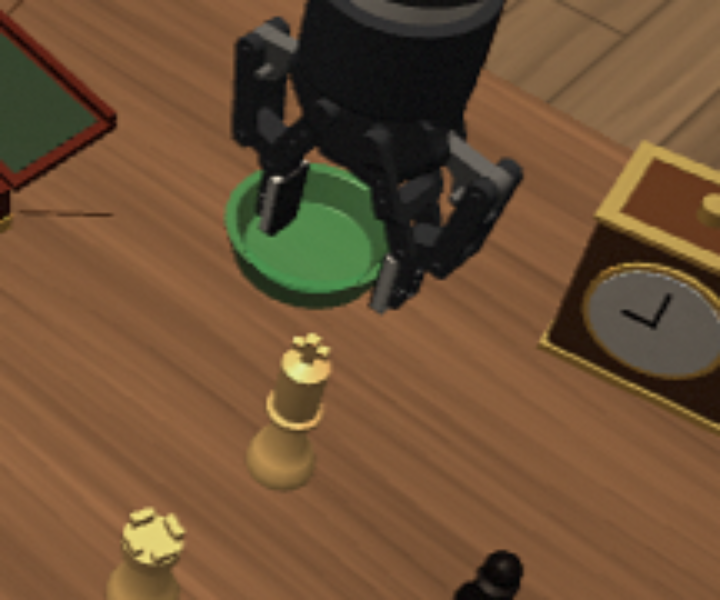

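The jaws are centred over the king at crop (300,400), and the bowl is clear behind them. I'll descend.

Emit:
jog_arm --dp '[[-0.08,0,0.6],[-0.08,0,1.2],[-0.08,0,1.9],[-0.08,0,2.4],[-0.08,0,2.6]]' --angular '[[0,0,0],[0,0,0],[0,0,0],[0,0,0],[0,0,0]]' --claw '[60,60,60,60,60]'

```text
t: 12.1
eef_pos: [0.5713, -0.1985, 0.1012]
tool_rot: [-0.001, 0.017, 1.0, 0.0]
contact_force: [-0.7, -0.1, 0.5]
gripper_width: 0.707
```

```bash
python3 -c "
from h import *
go(.571,-.198,.055,88)
s=cam('side','s7');
cv2.imwrite('pics/m7.png',cv2.resize(s['pixels'][120:300,300:516],(720,600)))
"
```

```text
t 12.1 tcp [ 0.5713 -0.1985  0.1012] jaw 88.09 tilt [-0.003  0.001 -1.   ] grip 0.707 F [-0.7 -0.1  0.5]
dp [0.01 0.02 1.85] ang [ 0.01 -0.03  0.02]
```

View pics/m7.png

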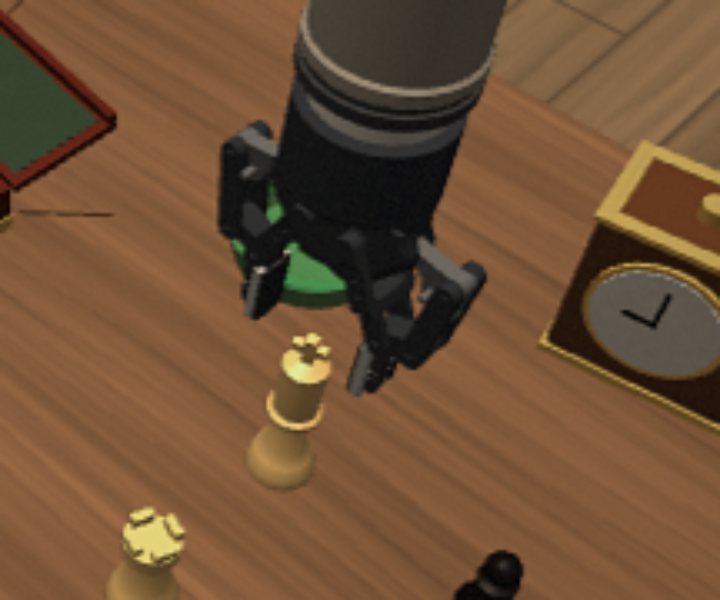

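The fingertips at (260,310) and (360,385) straddle the king's head at (305,370). I'll continue down to z = 0.055 and close.

Emit:
jog_arm --dp '[[0,0,0.5],[0,0,1],[0,0,1.4],[0,0,1.7],[0,0,1.75]]' --angular '[[0,0,0],[0,0,0],[0,0,0],[0,0,0],[0,0,0]]' --claw '[60,60,60,60,60]'

```text
t: 12.65
eef_pos: [0.5717, -0.1987, 0.0583]
tool_rot: [-0.001, 0.017, 1.0, 0.0]
contact_force: [-0.1, -0.2, 0.5]
gripper_width: 0.701
```

Emit:
jog_arm --dp '[[0,0,0],[0,0,0],[0,0,0],[0,0,0],[0,0,0]]' --angular '[[0,0,0],[0,0,0],[0,0,0],[0,0,0],[0,0,0]]' --claw '[52,44,37,31,27]' --grip_force 30

```text
t: 13.15
eef_pos: [0.5726, -0.1989, 0.0598]
tool_rot: [0.0, 0.017, 1.0, 0.0]
contact_force: [0.6, 0.9, 0.3]
gripper_width: 0.317
```

Emit:
jog_arm --dp '[[0,0,0],[0,0,0],[0,0,0],[0,0,0],[0,0,0]]' --angular '[[0,0,0],[0,0,0],[0,0,0],[0,0,0],[0,0,0]]' --claw '[24,20,15,15,15]'

```text
t: 13.65
eef_pos: [0.5727, -0.1989, 0.0598]
tool_rot: [0.0, 0.017, 1.0, 0.0]
contact_force: [-0.2, 0.4, 4.5]
gripper_width: 0.28
```

```bash
python3 -c "
from h import *
go(.571,-.198,.055,88)
s=cam('side','s8');
cv2.imwrite('pics/m8.png',cv2.resize(s['pixels'][120:300,300:516],(720,600)))
"
```

```text
t 13.65 tcp [ 0.5727 -0.1989  0.0598] jaw 88.09 tilt [ 0.  0. -1.] grip 0.28 F [-0.2  0.4  4.5]
dp [0.07 0.03 0.19] ang [0.   0.01 0.02]
```

View pics/m8.png

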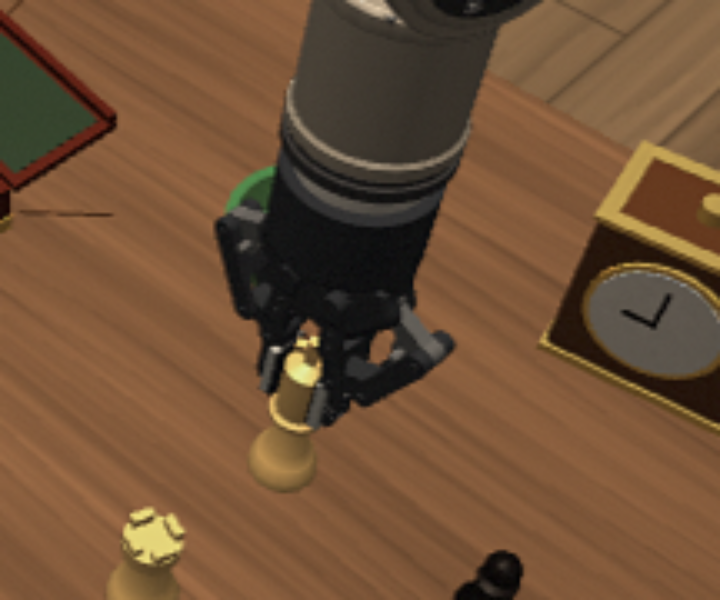

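The width is 23.9 mm, about the 25 mm head, so the king is gripped. I'll lift and carry it.

Emit:
jog_arm --dp '[[0,0,-0.3],[0,0,-0.9],[0,0,-1.6],[0,0,-2.3],[0,0,-3]]' --angular '[[0,0,0],[0,0,0],[0,0,0],[0,0,0],[0,0,0]]' --claw '[15,15,15,15,15]' --grip_force 50

```text
t: 14.2
eef_pos: [0.5723, -0.1992, 0.1362]
tool_rot: [0.0, 0.017, 1.0, -0.0]
contact_force: [0.8, 0.4, -0.5]
gripper_width: 0.278
```

Emit:
jog_arm --dp '[[0,0.4,-0.4],[0,1.2,-0.6],[0,2.1,-0.6],[0,3,-0.6],[0.1,4,-0.6]]' --angular '[[0,0,0],[0,0,0],[0,0,0],[0,0,0],[0,0,0]]' --claw '[15,15,15,15,15]'

```text
t: 14.7
eef_pos: [0.5732, -0.0975, 0.15]
tool_rot: [0.0, 0.017, 1.0, 0.0]
contact_force: [0.4, -0.3, -0.1]
gripper_width: 0.274
```

Emit:
jog_arm --dp '[[0,1,0],[0.1,2,0],[0.1,3,0],[0.1,4,0],[0.2,5,0]]' --angular '[[0,0,0],[0,0,0],[0,0,0],[0,0,0],[0,0,0]]' --claw '[15,15,15,15,15]'

```text
t: 15.2
eef_pos: [0.5722, 0.028, 0.1499]
tool_rot: [0.0, 0.016, 1.0, 0.0]
contact_force: [-0.2, -0.0, -0.7]
gripper_width: 0.27
```

```bash
python3 -c "
from h import *
go(.562,.082,.14,88)"
```

```text
t 15.2 tcp [0.5722 0.028  0.1499] jaw 88.11 tilt [ 0.  0. -1.] grip 0.27 F [-0.2 -0.  -0.7]
dp [0.48 2.14 0.4 ] ang [0.   0.   0.02]
```

Emit:
jog_arm --dp '[[0.2,0.8,0],[0.35,1.5,0],[0.45,2,0],[0.45,2.05,0.2],[0.45,2.05,0.2]]' --angular '[[0,0,0],[0,0,0],[0,0,0],[0,0,0],[0,0,0]]' --claw '[15,15,15,15,15]'

```text
t: 15.7
eef_pos: [0.5624, 0.0776, 0.1439]
tool_rot: [-0.001, 0.017, 1.0, -0.0]
contact_force: [-0.2, 0.3, -0.0]
gripper_width: 0.277
```

```bash
python3 -c "
from h import *
go(.562,.082,.066,88)
s=cam('side','s9');
cv2.imwrite('pics/m9.png',cv2.resize(s['pixels'][60:210,190:370],(720,600)))
go(.562,.082,.066,88)
"
```

```text
t 15.7 tcp [0.5624 0.0776 0.1439] jaw 88.1 tilt [-0.001 -0.001 -1.   ] grip 0.277 F [-0.2  0.3 -0. ]
dp [0.02 0.18 3.12] ang [-0.01 -0.01  0.02]
t 15.75 tcp [0.5626 0.0768 0.1442] jaw 88.03 tilt [-0.001 -0.001 -1.   ] grip 0.276 F [-0.1 -0.7 -0.8]
dp [0.03 0.21 3.13] ang [-0.01 -0.01  0.01]
```

View pics/m9.png

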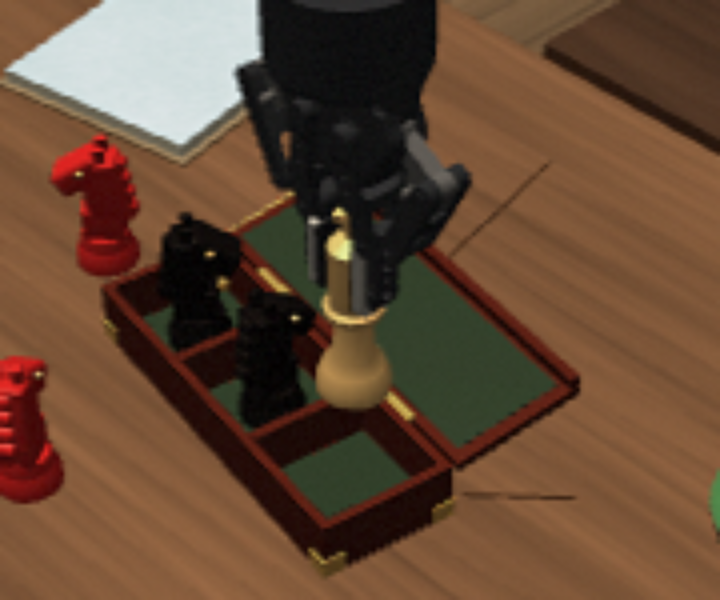

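The king hangs upright, with its foot at crop (353,385). The next check casts a ray at the foot.

```bash
python3 -c "
from h import *
s=pickle.load(open('side0.pkl','rb'))
print(onz(s,190+353/4,60+388/4,.087))"
```

```text
[0.55667987 0.07300913 0.087     ]
```

Emit:
jog_arm --dp '[[0,0.15,0],[0,0.2,0.4],[0,0.2,0.8],[0,0.2,1.2],[0,0.2,1.2]]' --angular '[[0,0,0],[0,0,0],[0,0,0],[0,0,0],[0,0,0]]' --claw '[15,15,15,15,15]'

```text
t: 16.25
eef_pos: [0.5617, 0.0823, 0.1124]
tool_rot: [-0.002, 0.017, 1.0, -0.001]
contact_force: [-0.6, 0.1, -1.1]
gripper_width: 0.272
```

```bash
python3 -c "
from h import *
go(.562,.082,.066,88)"
```

```text
t 16.25 tcp [0.5617 0.0823 0.1124] jaw 88.07 tilt [-0.004 -0.001 -1.   ] grip 0.272 F [-0.6  0.1 -1.1]
dp [-0.02 -0.01  1.86] ang [-0.01 -0.04  0.01]
```

Emit:
jog_arm --dp '[[-0.08,0.04,0.3],[-0.08,0.04,0.7],[-0.08,0.04,1.1],[-0.08,0.04,1.4],[-0.08,0.04,1.55]]' --angular '[[0,0,0],[0,0,0],[0,0,0],[0,0,0],[0,0,0]]' --claw '[15,15,15,15,15]'

```text
t: 16.75
eef_pos: [0.5645, 0.0836, 0.0747]
tool_rot: [-0.001, 0.017, 1.0, -0.0]
contact_force: [0.1, 0.8, -1.1]
gripper_width: 0.277
```

```bash
python3 -c "
from h import *
go(.563,.083,.0658,88)
s=cam('side','s10');
cv2.imwrite('pics/m10.png',cv2.resize(s['pixels'][60:210,190:370],(720,600)))
"
```

```text
t 16.75 tcp [0.5645 0.0836 0.0747] jaw 88.09 tilt [-0.001 -0.    -1.   ] grip 0.277 F [ 0.1  0.8 -1.1]
dp [ 0.06 -0.03  0.35] ang [-0.01 -0.02  0.02]
```

View pics/m10.png

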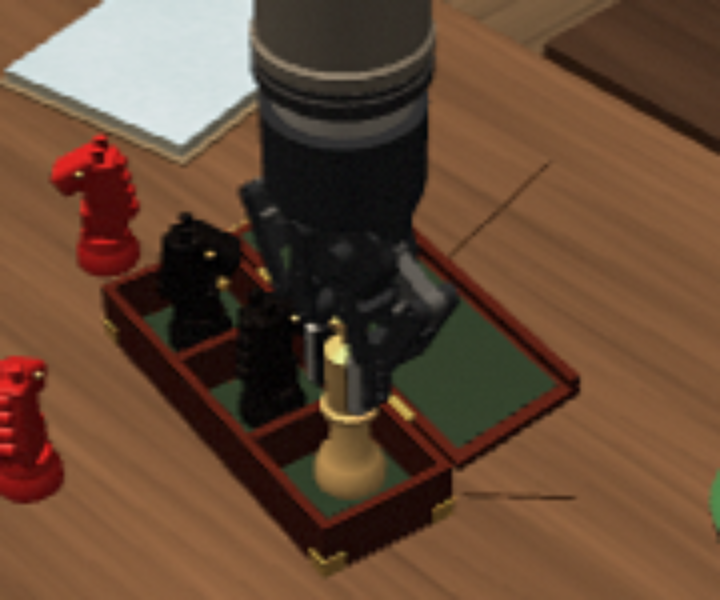

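The king is in the right cell near the centre of the opening, at crop (350,470), with clearance on every side. I'll lower it the last few millimetres.

Emit:
jog_arm --dp '[[0.04,0,0.1],[0.04,0,0.18],[0.04,0,0.24],[0.04,0,0.28],[0.04,0,0.3]]' --angular '[[0,0,0],[0,0,0],[0,0,0],[0,0,0],[0,0,0]]' --claw '[15,15,15,15,15]'

```text
t: 17.3
eef_pos: [0.5642, 0.0837, 0.0683]
tool_rot: [0.0, 0.017, 1.0, 0.0]
contact_force: [-0.0, 0.1, -1.0]
gripper_width: 0.277
```

Emit:
jog_arm --dp '[[0,0,0.02],[0,0,0.04],[0,0,0.06],[0,0,0.06],[0,0,0.06]]' --angular '[[0,0,0],[0,0,0],[0,0,0],[0,0,0],[0,0,0]]' --claw '[15,15,15,15,15]'

```text
t: 17.8
eef_pos: [0.5641, 0.0837, 0.0668]
tool_rot: [0.0, 0.017, 1.0, 0.0]
contact_force: [-0.4, -0.4, -0.2]
gripper_width: 0.271
```

Emit:
jog_arm --dp '[[0,0,0.02],[0,0,0.04],[0,0,0.06],[0,0,0.06],[0,0,0.06]]' --angular '[[0,0,0],[0,0,0],[0,0,0],[0,0,0],[0,0,0]]' --claw '[15,15,15,15,15]'

```text
t: 18.3
eef_pos: [0.5644, 0.0838, 0.0659]
tool_rot: [0.0, 0.017, 1.0, 0.0]
contact_force: [-1.6, 0.4, 4.8]
gripper_width: 0.277
```

There is floor contact at 4.8 N. I'll release and rise.

Emit:
jog_arm --dp '[[0,0,0],[0,0,0],[0,0,0],[0,0,0],[0,0,0]]' --angular '[[0,0,0],[0,0,0],[0,0,0],[0,0,0],[0,0,0]]' --claw '[27,31,35,39,43]'

```text
t: 18.8
eef_pos: [0.5641, 0.0837, 0.0652]
tool_rot: [-0.0, 0.017, 1.0, -0.0]
contact_force: [0.2, -0.2, -0.4]
gripper_width: 0.504
```

Emit:
jog_arm --dp '[[0,0,-0.1],[0,0,-0.4],[0,0,-1],[0,0,-1.8],[0,0,-2.6]]' --angular '[[0,0,0],[0,0,0],[0,0,0],[0,0,0],[0,0,0]]' --claw '[43,43,43,43,43]'

```text
t: 19.3
eef_pos: [0.5643, 0.0836, 0.1321]
tool_rot: [0.0, 0.017, 1.0, 0.0]
contact_force: [0.2, -0.1, 0.3]
gripper_width: 0.504
```

Emit:
jog_arm --dp '[[0,0,-1],[0,0,-2],[0,-0.6,-3],[0,-2,-3.6],[0,-3.6,-3.6]]' --angular '[[0,0,0],[0,0,0],[0,0,0],[0,0,0],[0,0,0]]' --claw '[43,43,43,43,43]'

```text
t: 19.8
eef_pos: [0.5629, -0.0058, 0.2243]
tool_rot: [0.003, 0.015, 1.0, 0.001]
contact_force: [1.4, -0.7, -0.1]
gripper_width: 0.503
```

Emit:
jog_arm --dp '[[0,-1.5,0],[0,-3,0],[0,-4,0],[0,-4.5,0],[0,-4.5,0]]' --angular '[[0,0,0],[0,0,0],[0,0,0],[0,0,0],[0,0,0]]' --claw '[43,43,43,43,43]'

```text
t: 20.3
eef_pos: [0.5572, -0.1204, 0.2212]
tool_rot: [0.001, 0.018, 1.0, -0.0]
contact_force: [-0.0, 0.4, 0.6]
gripper_width: 0.509
```

```bash
python3 -c "
from h import *
s=cam('side','s11');t=cam('top','t11')
a=cv2.resize(cv2.convertScaleAbs(s['pixels'][95:205,205:340],alpha=1.6),(400,326),interpolation=cv2.INTER_CUBIC)
b=cv2.resize(cv2.convertScaleAbs(t['pixels'][140:229,165:285],alpha=1.6),(400,297),interpolation=cv2.INTER_CUBIC)
cv2.imwrite('pics/m11.png',np.hstack([a,cv2.copyMakeBorder(b,0,29,0,0,0)]))
go(.56,0,.2)"
```

```text
t 20.4 tcp [ 0.5576 -0.1171  0.2206] jaw 88.16 tilt [ 0.     0.001 -1.   ] grip 0.506 F [ 0.5  0.1 -0.2]
dp [0.06 4.68 0.83] ang [0. 0. 0.]
```

View pics/m11.png

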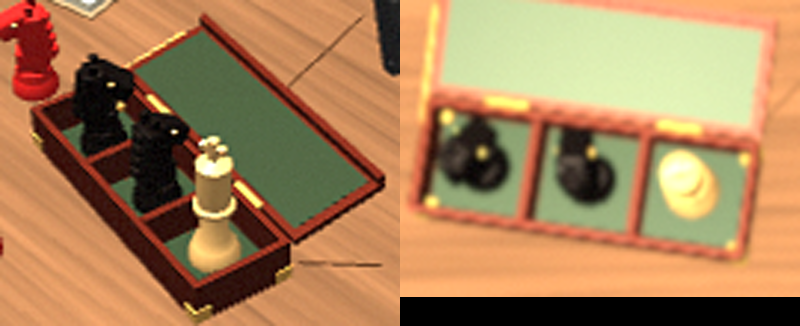

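All three pieces stand upright in their own cells: boxed knight at crop (475,155), knight at (587,175) and king at (690,190). One numeric check, then I'll hand in.

```bash
python3 -c "
from h import *
t=cam('top');s=cam('side')
a=-.165;R=np.array([[np.cos(a),-np.sin(a)],[np.sin(a),np.cos(a)]])
f=lambda p:np.round(R.T@(p[:2]-[.572,.156]),4)
print('king foot top',f(onz(t,165+293/3.333,140+195/3.333,.008)),'side',f(onz(s,205+214/2.963,95+252/2.963,.01)))
print('knight foot top',f(onz(t,165+188/3.333,140+180/3.333,.008)),'side',f(onz(s,205+155/2.963,95+195/2.963,.01)))
print('v',np.abs(get_obs()['joint_vel']).max(),hand_in())"
```

```text
king foot top [ 0.0012 -0.0728] side [ 0.0028 -0.0729]
knight foot top [0.0011 0.0014] side [-0.0005  0.0015]
the job is handed in; nothing more can be done
v 0.0046232181153450244 None
```

I set the black knight down in the middle cell and the white king in the right cell, and handed the job in at about 20.5 s of the 56 s allowed. Each piece was lowered until it touched the floor (7.6 N for the knight, 4.8 N for the king) and then released. `hand_in()` gave no verdict.

**Final checks:** both cameras put each foot within about 3 mm of its cell centre, in the box frame:

| Piece | Foot x, y (mm) | Cell centre (mm) |
|---|---|---|
| King | about (2, -73) | (0, -75) |
| Knight | about (0, 1) | (0, 0) |

In the last pictures all three pieces look upright. The boxed knight looks unmoved in the left cell, though I judged that by eye. The arm was clear of the box and almost still.

**Disagreement:** while the king hung in the gripper, its foot read about 5 mm off the tool point in x and 4 mm in y. I shifted the tool about 2 mm to allow for it. No check failed.

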